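Key the holding post into the banding wheel

ROBOT

A 6-joint arm with a two-finger parallel gripper is mounted at the origin on the work surface. World frame = base frame: x ahead of the robot, y to its left, z up, the work surface at z = 0. Lengths are in m, angles in rad, forces in N, time in s.
With the tool pointing down it reaches from about 0.35 to 0.8 m from the base axis. Payload 7.3 kg.
Tool frame: the origin (TCP) lies midway between the tips of the shut fingers; the grasp point (between the pads) lies 19 mm behind it; z points along the fingers, y is the line along which they close (so a half turn about z gives the same grasp; the last joint's range is limited). The gripper opens to 85 mm and grips with 20 to 120 N. Pads are 22 mm wide; open, the fingers measure 114 mm over their backs; the gripper's body (76 mm by 85 mm) begins 54 mm behind the grasp point. The pads swing forward as they close: fully open they stand 13 mm farther back than shut.
Start: joints at [-1.381, 0.342, 1.524, -0, 1.275, -0.146], TCP at [0.173, -0.496, 0.192] pointing down, gripper open.
Joint ranges: [-2.53, 2.53], [-0.77, 2.02], [0.04, 2.7], [-1, 4.14], [0.28, 2.66], [-3.11, 3.11]. Speed limits (rad/s): [2.57, 2.57, 3.14, 3.14, 3.14, 3.14].

INTERFACE

Orientations are given as a rotation vector (axis times angle).
In Python, from workcell import manip, vision, sign_off, nets gives the robot as it stands. The module is installed in compiled form; this text tells all that it offers.
- The arm moves only by the tool carry_out, never from a script. Its argument "plan" is a list of rows, each a list of 3 entries, a list of its own where there are three numbers: the opening, from 0 (shut) to 1 (fully open), then the shift along the tool's x, y, z in mm, then the turn, a rotation vector about the tool's x, y, z in degrees. A call has 1 to 20 rows; each row shifts and turns the commanded pose from where the row before left it, along the tool's axes as they then stand; what a row does not reach is not made up. A row lasts 1/8 s, in which the tool goes at most 62.5 mm and 10.7 degrees, less where a joint would pass 70% of its speed; a pose out of reach is approached as far as the arm can. A call is refused whole if a number of a shift passes 62.5 or a number of a turn 10.7, either way. A call with a gripper value outside its range is refused whole. The fingers move at their own pace and stop on an object; "newtons" is the grip in N (left out, the last holds). Time passes only in rows, so rows that do not move let the fingers close. It gives the time, the measured TCP pose, the force, the opening and the grip force at its end, in the units of the state.
- manip.sense(): the state, without advancing time (a new reading comes with each control period).
- vision.grab_frame(name): name is "scene" or "top" or "wrist"; returns a dict with "color" (420x560x3 uint8, red, green, blue), "fov_y" (degrees; the focal length in pixels is half the picture's height over the tangent of half this angle, whatever the lens; pixels are square), "cx", "cy" (the principal point, pixels), "R" (3x3) and "t" (3): a world point X has camera coordinates R X + t; the wrist camera has in their place "mount" (4x4, takes a point from camera to tool coordinates, whose origin is the TCP and whose axes are the flange's). Camera axes: x right, y down, z forward; pixel columns grow to the right and rows downward; lengths in m; the calibration is good to about 2 mm. A picture is of the moment at which its call begins: read the wrist's pose just before it. There is no depth.
- sign_off(): hands the job in; it is judged then, once.
Trained networks look in the newest picture that a camera, given by its name, has taken for a name from the list of things; names that differ only in an ending like _2 or _b are one class to them, and where a whole thing is asked for, a point or a joint stands for the part that bears it (a point fixed in the world has none). Each returns a list of dicts, best first, with "p" (0 to 1); they miss things now and then, are a little off and sometimes report something else, mostly with a low value. They report only what shows in the picture. A call takes as long as a camera call. They do not tell look-alikes from the thing itself.
- nets.find_in(camera, thing): "centre" ([row, column] in pixels, amid what is visible of it).
- nets.cut_out(camera, thing): "region" (420x560 bool, what is visible of it) and "centre" ([row, column] in pixels, amid what is visible of it).
The state is a dict: "time": time; "q": joint angles; "joint_velocities": joint speeds; "effort": joint torques, N m; "eef_pos": TCP position; "tool_rot": TCP orientation; "force": force on the tool from outside, world axes, zero at the start; "moment": the same for the moment, N m; "finger_gap": opening from 0.0 (shut) to 1.0 (fully open); "grip_force": force on a finger pad.
Only numpy, scipy, OpenCV 4.12 (cv2) and the standard library are available. Lean on these libraries where they do the work, as an engineer would, in place of code of your own. Each camera call takes 0.05 s, during which the arm holds its last target. There are 200 camera calls.

TASK

Take the orange flat-sided holding post out of the wooden storage block and fit it to the banding wheel: feel for the hidden slot by turning the post lightly in the hub until its tongue drops in and its blue flange sits flush. Only once it is fully home, turn the wheel with it so that the post's flats line up with the white index line on the green foot; press gently, let go, and leave the other things on the bench where they are.

Things in the scene. Friction and masses are not known exactly. Their poses are not given: they have to be found in the camera images.
- post_grip (a point): holding post (0.35 kg), in either hole of the block. Sizes in mm. From top: orange grip 40 (x) x 16 (y) x 46 tall; blue flange 68 across, 8 thick; steel shank 34 across, 20 long, foot tapered; steel tongue 30 (x) x 8 (y) x 10 tall. Point: grip's centre: 23 below its top, 31 above the flange's underside, 61 above the tongue's end. x runs along flats and tongue, z up; half a turn fits too
- hub_mouth (a point): centre of the mouth of the wheel's hub, 70 mm above the table, on the wheel's upright axis. Fixed to the foot, it does not turn: x along the white index line, z up. Hub 60 mm across; round bore 36 across, 20 deep; in its floor a slot 10 wide, 11.5 deep right across. Fully home, flange on hub, post_grip is 31 above this point; with the tongue on the bore's floor, 41
- stand: green foot of the banding wheel, 184 mm across, 26 high, white index stripes along its x; origin under its centre. The wheel (116 across, with hub) turns about z under a 0.12 N m brake drag and stays put. Its slot starts 30 to 85 degrees anticlockwise (from above) of the index line. Up to about 6 N the tongue slides on the bore's floor, much more drags the wheel along; over 60 N harms it
- rack: the wooden storage block, fixed, 100 (x) x 200 (y) x 45 mm high, origin at the centre of its underside; two blind holes 43 mm across and 36 mm deep at y = -50 and +50 mm. The post and the cone hang in them with their flanges on the block's top.
- cone: bystander: aluminium cone chuck in the block's other hole, flange 68 mm across, its tip 36 mm above the block; origin 30 mm below the block's top.
- flask_painted: bystander: white and blue flask 90 mm across, 112 mm tall, origin at its underside.
- flask_bisque: bystander: unglazed flask 90 mm across, 112 mm tall, origin at its underside.
- bowl: bystander: blue bowl 120 mm across, 50 mm tall, origin at its underside.
- brush_jar: bystander: amber jar 72 mm across and 90 mm tall with brushes up to 200 mm high; fixed, origin at its underside.
- test_tile: bystander: loose glaze test tile 70 x 70 x 8 mm, origin at its underside.
- brush: bystander: loose flat brush 190 mm long, lying at the robot's right.
Things that resemble listed ones, but are neither listed nor needed, are in the scene too. Leave any red or yellow look-alike of the part that bears post_grip alone.

How it is judged:
On the way:
1. the post is fully home, tongue in the slot and flange on the hub, before the wheel is turned (the flats still over 14 degrees off the index line) (horizontal distance between post_grip and hub_mouth below 0.005 m and z of post_grip in the frame of hub_mouth below 0.0345 m and angle between post_grip's own z axis and vertical below 0.08 rad and angle between the x axis of post_grip and the x axis of hub_mouth, either way round above 0.25 rad), for 0.2 s.
At the end, for the whole second after the job is handed in: The post stands upright in the hub (within 0.08 rad), centred within 5 mm, its flange on the hub within 3.5 mm, its flats along the index line within 8 degrees (0.14 rad, either way round), and it has been let go (horizontal distance between post_grip and hub_mouth below 0.005 m and z of post_grip in the frame of hub_mouth below 0.0345 m and angle between post_grip's own z axis and vertical below 0.08 rad and angle between the x axis of post_grip and the x axis of hub_mouth, either way round below 0.14 rad); the robot touches nothing.
It fails at once if the banding wheel is pushed with more than 60 N (contact force between stand and anything else above 60 N).
It fails at once if a bystander is moved by more than 30 mm or a flask tipped (distance of any of cone, flask_painted, flask_bisque, bowl, test_tile, brush from where it was at the start of the episode above 0.03 m or angle between any of flask_painted, flask_bisque's own z axis and vertical above 0.5 rad).
It also fails if it takes over 67 s, if anything falls off the work surface, if the arm or the gripper's body presses on something with over 40 N, if the wrist force passes 120 N, or if a joint passes its speed limit or range.

## Working session

There is one attempt and no reset: what is moved stays moved. The work goes in short steps, Python scripts to look and compute and a tool call to move; the robot and the scene stay as the last step left them, time stands still between calls to the robot, and variables do not carry over. Pictures are saved under pics/ and viewed, at most 13 in all, crops included, and the job is handed in when it is done.

Besides the shell and the picture viewer there is one more tool, called by a JSON object that holds its "api" and its "payload", one argument or row to a line. carry_out: Moves the arm, as the interface text tells. Its arguments: {"type":"object","properties":{"plan":{"type":"array","items":{"type":"array"}},"newtons":{"type":"number"}},"required":["plan"]}

```bash
mkdir -p pics; cat > h.py <<'E'
import numpy as np, cv2
from scipy.spatial.transform import Rotation as Ro
from workcell import manip, vision, sign_off, nets
def cam(f,s=None):
    fl=f["color"].shape[0]/2/np.tan(np.radians(f["fov_y"])/2)
    if "R" in f and "t" in f: R=np.array(f["R"]);t=np.array(f["t"])
    else:
        M=np.array(f["mount"]); T=np.eye(4);T[:3,:3]=Ro.from_rotvec(s["tool_rot"]).as_matrix();T[:3,3]=s["eef_pos"]
        W=np.linalg.inv(T@M);R=W[:3,:3];t=W[:3,3]
    return fl,f["cx"],f["cy"],R,t
def topt(c,rc,z):
    fl,cx,cy,R,t=c
    d=R.T@np.array([(rc[1]-cx)/fl,(rc[0]-cy)/fl,1]);o=-R.T@t
    return o+d*(z-o[2])/d[2]
def proj(c,X):
    fl,cx,cy,R,t=c;p=R@np.array(X)+t
    return np.array([cy+fl*p[1]/p[2],cx+fl*p[0]/p[2]])
def save(n,im): cv2.imwrite("pics/"+n,cv2.cvtColor(im,cv2.COLOR_RGB2BGR))
E
python3 - <<'E'
from h import *
for n in ["top","scene"]:
    f=vision.grab_frame(n);save(n+"0.png",f["color"]);c=cam(f)
    print(n,f["fov_y"],"campos",np.round(-c[3].T@c[4],3))
    for th,z in [("post_grip",.07),("hub_mouth",.07),("stand",.026),("rack",.045),("cone",.05),("flask_painted",.06),("flask_bisque",.06),("bowl",.03),("brush_jar",.05),("test_tile",.008),("brush",.005)]:
        for d in nets.find_in(n,th)[:4]: print(th,round(d["p"],2),np.round(d["centre"]),np.round(topt(c,d["centre"],z),3))
s=manip.sense();print(s)
E
```

```text
top 53.375659805347304 campos [ 0.502 -0.02   1.236]
post_grip 0.93 [263. 351.] [ 0.424 -0.214  0.07 ]
post_grip 0.81 [166. 336.] [ 0.693 -0.17   0.07 ]
post_grip 0.78 [219. 303.] [ 0.544 -0.079  0.07 ]
hub_mouth 0.74 [238. 234.] [0.49  0.112 0.07 ]
stand 0.59 [236. 235.] [0.493 0.115 0.026]
rack 0.7 [220. 319.] [ 0.543 -0.125  0.045]
cone 0.79 [212. 338.] [ 0.565 -0.178  0.05 ]
flask_painted 0.77 [149. 274.] [0.743 0.005 0.06 ]
flask_bisque 0.73 [184. 147.] [0.638 0.364 0.06 ]
bowl 0.81 [179. 422.] [ 0.664 -0.424  0.03 ]
brush_jar 0.75 [249. 111.] [0.453 0.462 0.05 ]
test_tile 0.52 [239. 236.] [0.484 0.115 0.008]
brush 0.75 [253. 402.] [ 0.45  -0.374  0.005]
scene 45.704973215827955 campos [1.434 0.93  0.922]
post_grip 0.79 [213. 281.] [ 0.553 -0.059  0.07 ]
post_grip 0.67 [228. 224.] [ 0.732 -0.121  0.07 ]
post_grip 0.59 [189. 275.] [ 0.467 -0.184  0.07 ]
hub_mouth 0.58 [244. 336.] [0.553 0.174 0.07 ]
hub_mouth 0.23 [278. 439.] [0.471 0.459 0.07 ]
stand 0.73 [246. 338.] [0.508 0.142 0.026]
rack 0.92 [220. 271.] [ 0.576 -0.083  0.045]
rack 0.58 [303. 374.] [0.644 0.386 0.045]
rack 0
[... 365 characters left out ...]
005]
{'time': 1.2, 'q': array([-1.38098913e+00,  3.42010905e-01,  1.52407006e+00,  3.13496206e-06,
        1.27540231e+00, -1.45989863e-01]), 'joint_velocities': array([-1.06297934e-05,  1.91597615e-03, -2.41547796e-04, -1.29418384e-03,
        6.79790242e-06,  1.01513991e-04]), 'effort': array([ 5.53129921e-04, -4.33561206e+01, -2.46267897e+01, -7.50496838e-05,
        2.82514829e-04,  3.16739019e-06]), 'eef_pos': array([ 0.1730329 , -0.49570414,  0.19212631]), 'tool_rot': array([3.09730845e+00, 5.24974381e-01, 8.47350728e-06]), 'force': array([0.85336419, 0.14821664, 0.06266217]), 'moment': array([ 0.05331227,  0.02561408, -0.01653943]), 'grip_force': 0.0, 'finger_gap': 1.0021334386581287}
```

View pics/top0.png

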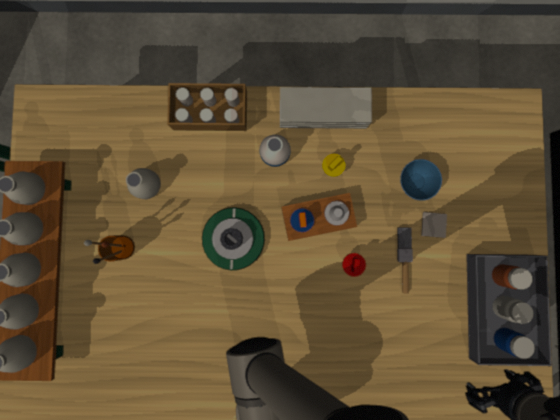

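View pics/scene0.png

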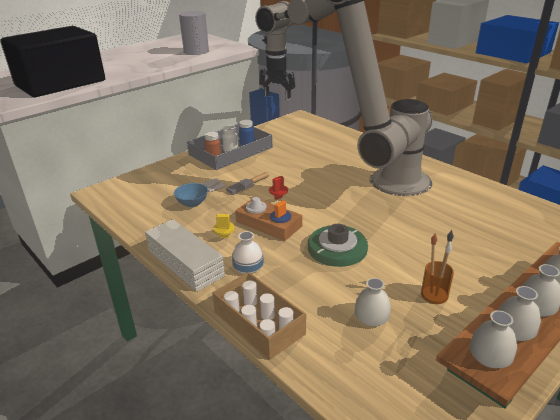

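The candidates in the top view are orange on a blue flange in the block (219,303), red (263,351) and yellow (166,336). The orange one fits: right colour, and it hangs in the wooden block. I'll confirm it in a crop and measure.

```bash
python3 - <<'E'
from h import *
f=vision.grab_frame("top");c=cam(f);im=f["color"]
a=cv2.resize(im[190:250,275:365],None,fx=8,fy=8,interpolation=cv2.INTER_CUBIC)[:, :720]
b=cv2.resize(im[200:275,195:275],None,fx=7,fy=7,interpolation=cv2.INTER_CUBIC)
save("crop1.png",cv2.resize(np.hstack([a[:480],b[:480]]),(800,300)))
hsv=cv2.cvtColor(im,cv2.COLOR_RGB2HSV)
def comp(m,box,z,n):
    k=np.zeros(m.shape,bool);k[box[0]:box[1],box[2]:box[3]]=1
    p=np.argwhere(m&k); w=np.array([topt(c,q,z)[:2] for q in p]);mu=w.mean(0)
    r=cv2.minAreaRect(w.astype(np.float32)*1000); l,v=np.linalg.eigh(np.cov(w.T))
    print(n,len(p),np.round(p.mean(0),1),np.round(mu,4),"yaw",np.degrees(np.arctan2(v[1,1],v[0,1])).round(1),"sd",np.sqrt(l)*1000,r)
H,S,V=hsv[...,0],hsv[...,1],hsv[...,2]
comp((H<14)&(S>200)&(V>120),(205,235,290,316),.099,"orange")
comp((H>105)&(H<130)&(S>150),(200,240,285,320),.053,"blue")
comp((H>60)&(H<95)&(S>100),(200,275,195,275),.026,"green")
comp((S<50)&(V>120)&(np.hypot(*(np.indices(H.shape)-np.array([238,233])[:,None,None]))>21),(203,273,200,268),.026,"white")
d=[x for x in nets.cut_out("top","rack")]
if d: comp(d[0]["region"],(0,420,0,560),.045,"rack")
E
```

```text
orange 3 [220. 303.] [ 0.5397 -0.0774] yaw -160.1 sd [ 3.73662897 18.8385061 ] ((542.0545043945312, -77.82528686523438), (36.940189361572266, 6.601134300231934), 17.5526065826416)
blue 236 [220.1 301.3] [ 0.541 -0.075] yaw 94.0 sd [16.83348678 18.58751564] ((542.6644897460938, -75.47562408447266), (59.40937423706055, 59.45423889160156), 0.6435264348983765)
green 1416 [238.1 233.7] [0.4877 0.1187] yaw 89.0 sd [52.08527827 54.97121628] ((488.35174560546875, 120.71582794189453), (172.64822387695312, 173.57830810546875), 0.6915419101715088)<stdin>:9: RuntimeWarning: Mean of empty slice.
  ret = ret.dtype.type(ret / rcount)
Traceback (most recent call last):
cv2.error: OpenCV(4.12.0) /io/opencv/modules/imgproc/src/convhull.cpp:143: error: (-215:Assertion failed) total >= 0 && (depth == CV_32F || depth == CV_32S) in function 'convexHull'
```

View pics/crop1.png

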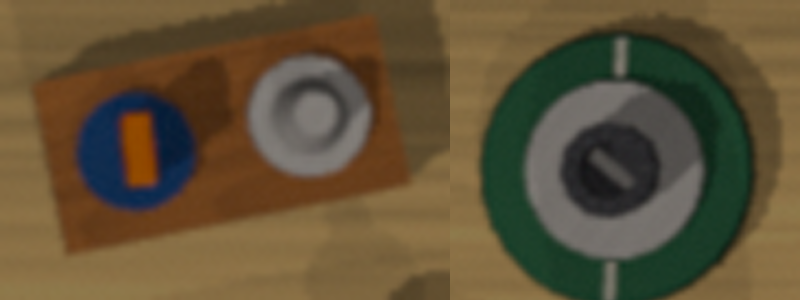

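The crop confirms it: the orange grip with flats on the blue flange stands in the block's left hole, and the cone is in the right one. The index stripes run nearly along world x. A lighter line in the bore, about 45° anticlockwise of the index, is probably the slot. I'm moving over the post for a wrist view.

{"api": "carry_out", "payload": {
  "plan": [
    [1,[40,-23,-4],[0,0,0]],
    [1,[40,-23,-4],[0,0,0]],
    [1,[40,-23,-4],[0,0,0]],
    [1,[40,-23,-4],[0,0,0]],
    [1,[40,-23,-4],[0,0,0]],
    [1,[40,-23,-4],[0,0,0]],
    [1,[40,-23,-4],[0,0,0]],
    [1,[40,-23,-4],[0,0,0]],
    [1,[40,-23,-4],[0,0,0]],
    [1,[40,-23,-4],[0,0,0]],
    [1,[40,-23,-4],[0,0,0]],
    [1,[40,-23,-4],[0,0,0]],
    [1,[0,0,0],[0,0,10]],
    [1,[0,0,0],[0,0,9]],
    [1,[0,0,0],[0,0,0]]
  ],
  "newtons": 60
}}

```text
time: 3.12
eef_pos: [0.5353, -0.0768, 0.24]
tool_rot: [3.142, 0.009, -0.0]
force: [-0.5, -0.0, 0.9]
finger_gap: 0.998
grip_force: 0.0
```

```bash
cat >> h.py <<'E'
def wrist(n=None):
    s=manip.sense();f=vision.grab_frame("wrist");c=cam(f,s)
    if n: save(n,f["color"])
    R=Ro.from_rotvec(s["tool_rot"]).as_matrix()
    print("t",s["time"],"tcp",np.round(s["eef_pos"],4),"yaw",np.degrees(np.arctan2(R[1,0],R[0,0])).round(2),"tilt",np.degrees(np.arccos(-R[2,2])).round(2),"F",np.round(s["force"],1),"gap",round(s["finger_gap"],3),"q",np.round(s["q"],2))
    return s,f,c,R
def fit(c,m,z,n,sub=1):
    cs,_=cv2.findContours(m.astype(np.uint8),cv2.RETR_EXTERNAL,cv2.CHAIN_APPROX_NONE)
    k=max(cs,key=cv2.contourArea)[:,0,::-1]
    w=np.array([topt(c,q,z)[:2] for q in k],np.float32)*1000
    r=cv2.minAreaRect(w);b=cv2.boxPoints(r);e=max([b[1]-b[0],b[2]-b[1]],key=np.linalg.norm)
    ce,rad=cv2.minEnclosingCircle(w)
    print(n,len(k),"rect c",np.round(r[0],1),"size",np.round(r[1],1),"long yaw",np.degrees(np.arctan2(e[1],e[0])).round(1),"circ",np.round(ce,1),round(rad,1))
    return w
E
python3 - <<'E'
from h import *
s,f,c,R=wrist("w1.png");print(np.round(f["mount"],3),f["fov_y"])
H,S,V=cv2.split(cv2.cvtColor(f["color"],cv2.COLOR_RGB2HSV))
fit(c,(H<14)&(S>200)&(V>130),.099,"orange")
fit(c,(H>105)&(H<130)&(S>150),.053,"blue")
for d in nets.find_in("wrist","post_grip"):print(d["p"],d["centre"])
E
```

```text
t 3.125 tcp [ 0.5353 -0.0768  0.24  ] yaw 0.34 tilt 0.01 F [-0.5 -0.   0.9] gap 0.998 q [-0.28  0.34  1.39 -0.    1.41  1.28]
[[-0.    -0.951 -0.309  0.077]
 [ 1.    -0.    -0.    -0.001]
 [ 0.    -0.309  0.951 -0.181]
 [ 0.     0.     0.     1.   ]] 58.68344417473524
orange 1 rect c [ 449.6 -226.6] size [0. 0.] long yaw 0.0 circ [ 449.6 -226.6] 0.0
blue 1 rect c [ 207.8 -244.8] size [0. 0.] long yaw 0.0 circ [ 207.8 -244.8] 0.0
0.85 [11.1, 383.4]
0.58 [261.3, 419.3]
```

View pics/w1.png

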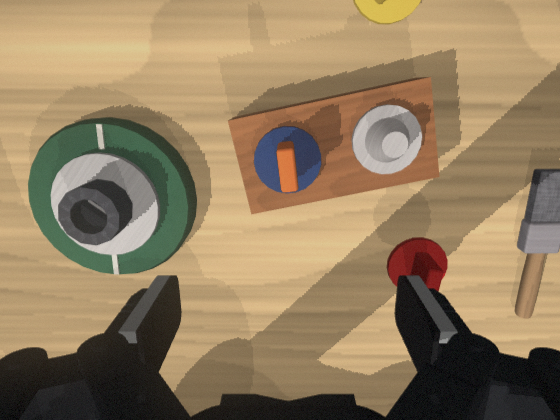

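The wrist view shows the post at about (165,287), the cone at (140,388), the hub at (212,95), and the red look-alike at (265,417) by the right finger. My colour limits missed, so I'm sampling the colours and fitting again.

```bash
python3 - <<'E'
from h import *
s,f,c,R=wrist();im=f["color"]
hsv=cv2.cvtColor(im,cv2.COLOR_RGB2HSV);H,S,V=cv2.split(hsv)
for r in (145,155,165,175,185,190): print(r,im[r,287],hsv[r,287])
print("blue",hsv[160,268],"stripe",hsv[135,99],hsv[262,115],"green",hsv[180,38])
K=np.zeros(H.shape,bool);K[110:205,240:335]=1
og=K&((H<25)|(H>175))&(S>190)&(V>0)
bl=K&(H>95)&(H<130)&(S>100)
fit(c,bl|(og&(V>120)),.053,"blue+or")
for v in (120,160,200,220): fit(c,og&(V>v),.099,"or%d"%v)
x=np.array([.541,-.0755]);print(proj(c,[.541,-.0755,.099]),proj(c,[.561,-.0755,.099]),proj(c,[.521,-.0755,.099]))
a=cv2.resize(im[110:205,240:335],(570,570),interpolation=cv2.INTER_CUBIC);save("w1c.png",a)
G=np.zeros(H.shape,bool);G[105:285,15:210]=1
gr=G&(H>60)&(H<95)&(S>80);w=fit(c,gr,.026,"green")
e=cv2.fitEllipse(w);print("green ell",e)
# stripes: bright inside the green annulus
ce=np.array(e[0])/1000
pts=[]
for p in np.argwhere(G&(S<60)&(V>130)):
    q=topt(c,p,.026)[:2]-ce
    if .068<np.hypot(*q)<.088: pts.append(q)
pts=np.array(pts);up=pts[pts[:,0]>.05];dn=pts[pts[:,0]<-.05];print(len(pts),len(up),len(dn),up.mean(0),dn.mean(0),np.degrees(np.arctan2(*(up.mean(0)-dn.mean(0))[::-1])),(up.mean(0)+dn.mean(0))/2+ce)
E
```

```text
t 3.225 tcp [ 0.5352 -0.077   0.2401] yaw 0.41 tilt 0.0 F [-1.1 -0.1 -0.5] gap 1.004 q [-0.28  0.34  1.4  -0.    1.41  1.28]
145 [109  60  37] [ 10 168 109]
155 [217 123  68] [ 11 175 217]
165 [215 121  65] [ 11 178 215]
175 [216 121  66] [ 11 177 216]
185 [218 126  70] [ 11 173 218]
190 [219 124  69] [ 11 175 219]
blue [111 117 118] stripe [ 20  23 198] [ 26  18 218] green [ 68  79 107]
blue+or 167 rect c [544.7 -59.8] size [32.7 65.7] long yaw -15.3 circ [540.9 -73.6] 32.8Traceback (most recent call last):
  File "<stdin>", line 10, in <module>
  File "h.py", line 27, in fit
    k=max(cs,key=cv2.contourArea)[:,0,::-1]
      ~~~^^^^^^^^^^^^^^^^^^^^^^^^
ValueError: max() iterable argument is empty
```

```bash
cat > m.py <<'E'
from h import *
s,f,c,R=wrist();im=f["color"]
H,S,V=cv2.split(cv2.cvtColor(im,cv2.COLOR_RGB2HSV))
K=np.zeros(H.shape,bool);K[110:205,240:335]=1
og=K&(H<16)&(S>160)&(V>180)
fit(c,K&(H>95)&(H<130)&(S>80),.053,"blue")
fit(c,og,.099,"orange top")
print(proj(c,[.541,-.0755,.099]),proj(c,[.561,-.0755,.099]),proj(c,[.521,-.0755,.099]))
save("w1c.png",cv2.resize(im[110:205,240:335],(570,570),interpolation=cv2.INTER_CUBIC))
G=np.zeros(H.shape,bool);G[105:285,15:210]=1
gr=G&(H>60)&(H<95)&(S>50);w=fit(c,gr,.026,"green")
e=cv2.fitEllipse(cv2.convexHull(w));print("green ell",e)
ce=np.array(e[0])/1000
pts=np.array([topt(c,p,.026)[:2]-ce for p in np.argwhere(G&(S<50)&(V>140))])
r=np.hypot(*pts.T);pts=pts[(r>.070)&(r<.088)]
up=pts[pts[:,0]>.05];dn=pts[pts[:,0]<-.05];print(len(up),len(dn),up.mean(0),dn.mean(0),"index yaw",np.degrees(np.arctan2(*(up.mean(0)-dn.mean(0))[::-1])),"mid",(up.mean(0)+dn.mean(0))/2+ce)
E
python3 m.py
```

```text
t 3.275 tcp [ 0.5352 -0.0771  0.2401] yaw 0.38 tilt 0.01 F [-0.1  1.1 -0.9] gap 0.995 q [-0.28  0.34  1.39 -0.    1.41  1.28]
blue 283 rect c [540.6 -74.8] size [64.4 65. ] long yaw -88.2 circ [540.1 -75.3] 33.3
orange top 107 rect c [539.6 -74.7] size [37.3 13.6] long yaw 6.6 circ [539.6 -74.7] 19.2
[169.28066071 287.05585555] [146.55306371 287.1894284 ] [191.16950239 286.92721217]
green 821 rect c [485.7 122.6] size [173.8 173.8] long yaw 4.6 circ [485.4 123. ] 87.9
green ell ((485.6593017578125, 122.65156555175781), (174.1915740966797, 175.066162109375), 102.44828796386719)
96 76 [ 0.07827004 -0.00114423] [-0.07858549  0.00379425] index yaw -1.8033170179651696 mid [0.48550157 0.12397657]
```

View pics/w1c.png

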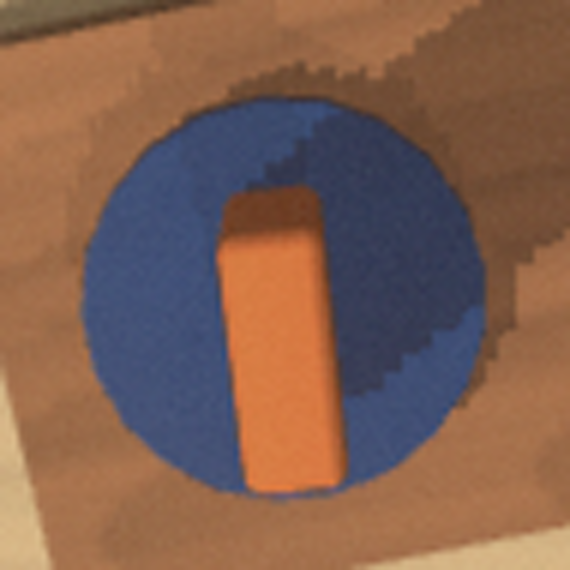

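The crop confirms the orange grip. The post is at (0.540, −0.075) with yaw about 6.6°, and the wheel is at about (0.4855, 0.1235) with the index yaw about −1.8°. Now the descent and grasp.

{"api": "carry_out", "payload": {
  "plan": [
    [0.55,[4.7,-2.1,0],[0,0,-6.2]],
    [0.55,[0,0,45],[0,0,0]],
    [0.55,[0,0,45],[0,0,0]],
    [0.55,[0,0,40],[0,0,0]],
    [0.55,[0,0,28],[0,0,0]],
    [0.55,[0,0,20],[0,0,0]],
    [0.55,[0,0,0],[0,0,0]],
    [0,[0,0,0],[0,0,0]],
    [0,[0,0,0],[0,0,0]],
    [0,[0,0,0],[0,0,0]],
    [0,[0,0,0],[0,0,0]]
  ],
  "newtons": 60
}}

```text
time: 4.7
eef_pos: [0.5401, -0.0749, 0.0625]
tool_rot: [3.136, 0.177, 0.001]
force: [-0.2, 0.5, 0.1]
finger_gap: 0.0
grip_force: 0.0
```

```bash
python3 - <<'E'
from h import *
s,f,c,R=wrist("w2.png");print(s["grip_force"])
print(proj(c,[.54,-.075,.099]))
t=vision.grab_frame("scene");save("w2s.png",cv2.resize(t["color"][140:270,190:330],(560,520),interpolation=cv2.INTER_CUBIC))
E
```

```text
t 4.7 tcp [ 0.5401 -0.0749  0.0625] yaw 6.45 tilt 0.04 F [-0.2  0.5  0.1] gap 0.0 q [-0.28  0.51  1.64 -0.    0.98  1.18]
0.0
[271.78580348 290.75289561]
```

View pics/w2.png

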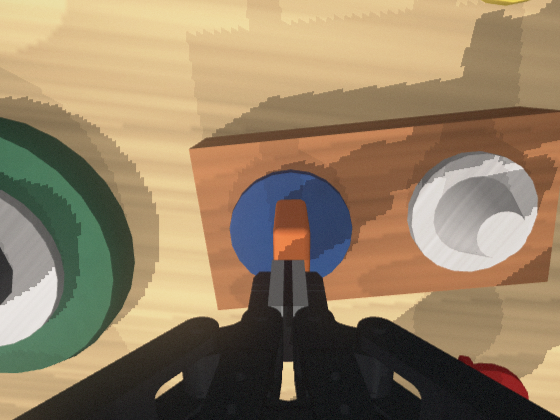

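```bash
python3 - <<'E'
from h import *
s,f,c,R=wrist()
for n,o in [("tcp",[0,0,0]),("tip front",[.011,0,0]),("grasp front",[.011,0,-.019]),("grasp",[0,0,-.019])]:
    print(n,proj(c,np.array(s["eef_pos"])+R@np.array(o)))
a=np.radians(6.5);u=np.array([np.cos(a),np.sin(a),0])
for z in (.053,.099):
  for d in (.02,0,-.02): print(z,d,proj(c,np.array([.54,-.075,z])+u*d))
E
```

```text
t 4.8 tcp [ 0.54   -0.0748  0.0623] yaw 6.44 tilt 0.02 F [-0.6 -0.1  0.2] gap -0.006 q [-0.28  0.51  1.64 -0.    0.98  1.18]
tcp [238.42484311 290.00679089]
tip front [218.74469234 290.03965546]
grasp front [232.63610041 290.27650128]
grasp [254.04627265 290.23578902]
0.053 0.02 [196.9546006  290.24062834]
0.053 0 [231.85598731 290.21379855]
0.053 -0.02 [264.71764053 290.18853676]
0.099 0.02 [228.67142363 290.96512313]
0.099 0 [271.81973372 290.90330152]
0.099 -0.02 [311.78798885 290.84603619]
```

View pics/w2s.png

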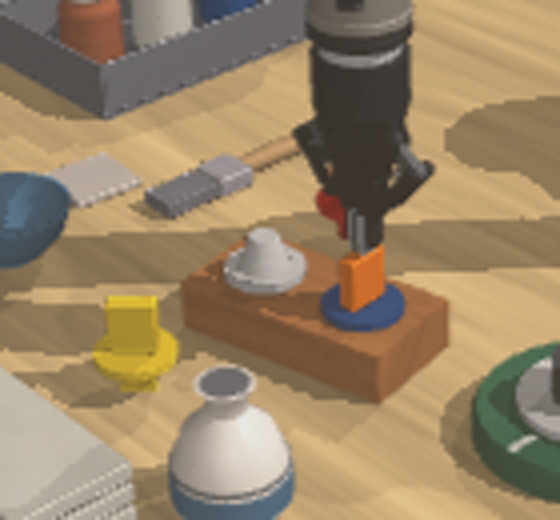

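```bash
python3 - <<'E'
from h import *
s,f,c,R=wrist();t=vision.grab_frame("scene");k=cam(t)
for x in (.54,.52,.51,.50):
  for z in (.0625,.099,.11): print(x,z,"wrist front",proj(c,[x+.011,-.075,z]).round(),"scene",((proj(k,[x,-.075,z])-[140,190])*4).round())
print("post top",((proj(k,[.54,-.075,.099])-[140,190])*4).round(),((proj(k,[.54,-.075,.053])-[140,190])*4).round())
im=t["color"];save("w3.png",cv2.resize(im[185:230,262:302],(640,720),interpolation=cv2.INTER_CUBIC)[:600])
E
```

```text
t 4.85 tcp [ 0.54   -0.0748  0.0622] yaw 6.44 tilt 0.01 F [-0.3 -0.2  0.6] gap 0.0 q [-0.28  0.51  1.64 -0.    0.98  1.18]
0.54 0.0625 wrist front [219. 293.] scene [286. 363.]
0.54 0.099 wrist front [249. 294.] scene [247. 362.]
0.54 0.11 wrist front [260. 294.] scene [235. 362.]
0.52 0.0625 wrist front [254. 288.] scene [277. 382.]
0.52 0.099 wrist front [290. 289.] scene [238. 381.]
0.52 0.11 wrist front [304. 289.] scene [226. 381.]
0.51 0.0625 wrist front [271. 286.] scene [272. 391.]
0.51 0.099 wrist front [310. 286.] scene [234. 390.]
0.51 0.11 wrist front [325. 286.] scene [222. 390.]
0.5 0.0625 wrist front [287. 284.] scene [268. 400.]
0.5 0.099 wrist front [329. 284.] scene [229. 399.]
0.5 0.11 wrist front [345. 283.] scene [217. 399.]
post top [247. 362.] [296. 364.]
```

View pics/w3.png

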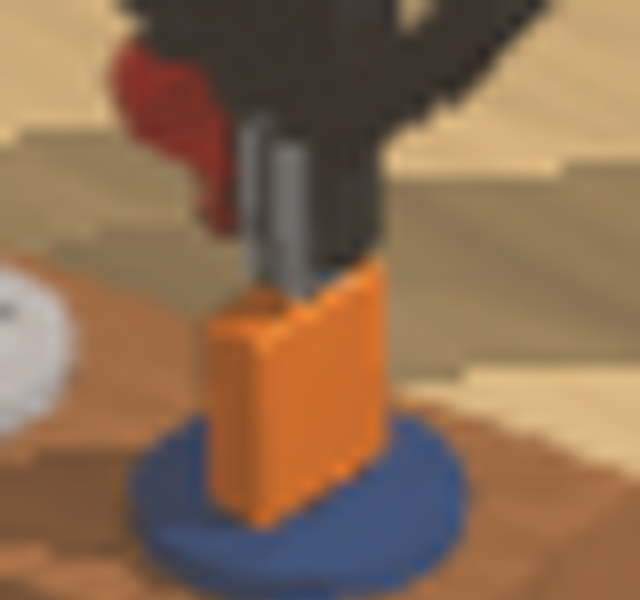

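The crop shows the shut fingers standing on or just above the post's top, about 40 mm higher than the reported TCP suggests. Nothing was gripped and nothing moved. I'll open and measure where the fingertips really are.

{"api": "carry_out", "payload": {
  "plan": [
    [0.55,[0,0,0],[0,0,0]],
    [0.55,[0,0,0],[0,0,0]],
    [0.55,[0,0,5],[0,0,0]],
    [0.55,[0,0,5],[0,0,0]],
    [0.55,[0,0,0],[0,0,0]]
  ]
}}

```text
time: 5.58
eef_pos: [0.5395, -0.0747, 0.0514]
tool_rot: [-3.136, -0.176, 0.002]
force: [-0.4, 0.4, 0.7]
finger_gap: 0.548
grip_force: 0.0
```

```bash
python3 - <<'E'
from h import *
s,f,c,R=wrist();t=vision.grab_frame("scene")
a=cv2.resize(f["color"][150:420,150:430],(400,386));b=cv2.resize(t["color"][165:235,245:317],(397,386),interpolation=cv2.INTER_CUBIC)
save("w4.png",np.hstack([a,b]))
E
```

```text
t 5.575 tcp [ 0.5395 -0.0747  0.0514] yaw 6.44 tilt 0.07 F [-0.4  0.4  0.7] gap 0.548 q [-0.28  0.53  1.65 -0.    0.96  1.18]
```

View pics/w4.png

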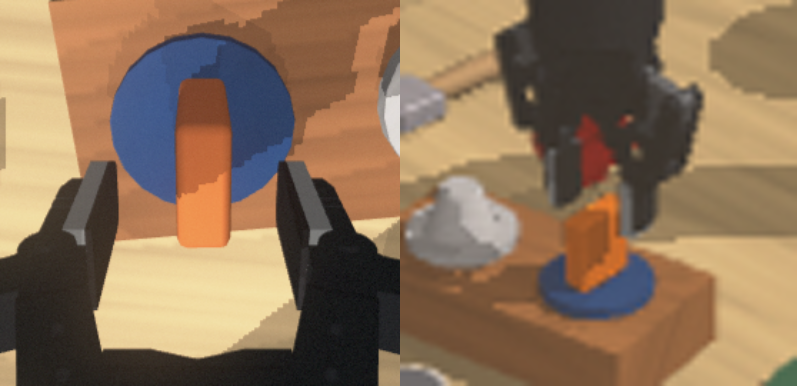

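The view shows the fingers on either side of the grip but high up. The pad tips, at about (263,223) and (263,353), work out to about 40 mm behind the reported TCP. So the reported TCP lies about 38–40 mm beyond the real tips, which also explains the empty grasp. I'll go 28 mm lower and close.

{"api": "carry_out", "payload": {
  "plan": [
    [0.55,[0,0,7],[0,0,0]],
    [0.55,[0,0,7],[0,0,0]],
    [0.55,[0,0,7],[0,0,0]],
    [0.55,[0,0,7],[0,0,0]],
    [0.55,[0,0,0],[0,0,0]],
    [0,[0,0,0],[0,0,0]],
    [0,[0,0,0],[0,0,0]],
    [0,[0,0,0],[0,0,0]],
    [0,[0,0,0],[0,0,0]]
  ],
  "newtons": 60
}}

```text
time: 6.8
eef_pos: [0.5403, -0.075, 0.0245]
tool_rot: [3.136, 0.176, 0.002]
force: [0.9, -1.4, 3.0]
finger_gap: 0.175
grip_force: 59.0
```

The post is gripped, with a gap of 15–16 mm and 59 N. I'll lift it straight out and stop short of the hub to measure the hub.

{"api": "carry_out", "payload": {
  "plan": [
    [0,[0,0,-10],[0,0,0]],
    [0,[0,0,-20],[0,0,0]],
    [0,[0,0,-30],[0,0,0]],
    [0,[0,0,-30],[0,0,0]],
    [0,[0,0,-30],[0,0,0]],
    [0,[-10,-32,0],[0,0,0]],
    [0,[-10,-32,0],[0,0,0]],
    [0,[-10,-32,0],[0,0,0]],
    [0,[-10,-32,0],[0,0,0]],
    [0,[0,0,0],[0,0,0]],
    [0,[0,0,0],[0,0,0]]
  ]
}}

```text
time: 8.18
eef_pos: [0.4859, 0.0477, 0.1442]
tool_rot: [3.136, 0.177, 0.0]
force: [0.5, 0.6, -3.0]
finger_gap: 0.179
grip_force: 59.1
```

```bash
python3 - <<'E'
from h import *
s,f,c,R=wrist();t=vision.grab_frame("top");k=cam(t)
p=proj(c,[.486,.122,.07]);q=proj(k,[.486,.122,.07]);print(p,q)
np.savez("fr.npz",w=f["color"],t=t["color"],p=p,q=q)
pc=[int(p[0]),int(p[1])]
r0=max(0,pc[0]-100);c0=max(0,pc[1]-100);print("w origin",r0,c0)
a=cv2.resize(f["color"][r0:r0+200,c0:c0+200],(400,400))
b=cv2.resize(t["color"][int(q[0])-25:int(q[0])+25,int(q[1])-25:int(q[1])+25],(400,400),interpolation=cv2.INTER_CUBIC)
print("t origin",int(q[0])-25,int(q[1])-25)
save("w5.png",np.hstack([a,b]))
E
```

```text
t 8.175 tcp [0.4859 0.0477 0.1442] yaw 6.47 tilt 0.02 F [ 0.5  0.6 -3. ] gap 0.179 q [-0.06  0.32  1.7  -0.    1.12  1.4 ]
[186.25199858 185.12188121] [238.83608299 230.63439922]
w origin 86 85
t origin 213 205
```

View pics/w5.png

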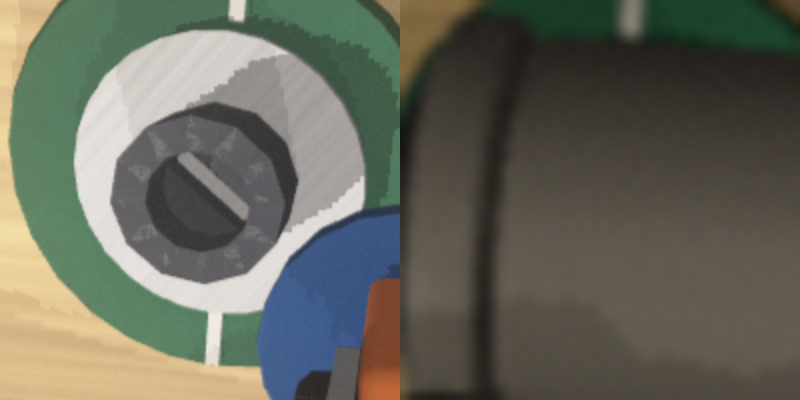

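The wrist crop shows the hub ring, with the bore centred at about (200,197) in the crop and the slot as a lighter strip from (158,185) to (215,245). The top camera is blocked by the arm. I'll fit circles and lines at their known heights.

```bash
cat > hub.py <<'E'
from h import *
s,f,c,R=wrist();g=cv2.cvtColor(f["color"],cv2.COLOR_RGB2GRAY).astype(np.float32)
g=cv2.GaussianBlur(g,(0,0),1)
P=lambda x,y,z:np.array([proj(c,[a,b,z]) for a,b in zip(np.ravel(x),np.ravel(y))],np.float32)
S=lambda p:cv2.remap(g,p[:,1][None].copy(),p[:,0][None].copy(),cv2.INTER_LINEAR)[0]
th=np.radians(np.arange(0,360,4));C,N=np.cos(th),np.sin(th)
def circ(r,z,d=.0012):
    best=[]
    for x in np.arange(.478,.494,.0005):
        for y in np.arange(.114,.131,.0005):
            o=S(P(x+(r+d)*C,y+(r+d)*N,z));i=S(P(x+(r-d)*C,y+(r-d)*N,z))
            best.append((np.median(np.clip(abs(o-i),0,40))+np.mean(np.clip(abs(o-i),0,40)),x,y))
    best.sort(reverse=True);return np.round(best[0],4),np.round(np.mean(best[:6],0),4)
for r in (.0175,.018,.0185): print("bore",r,circ(r,.07))
for r in (.0295,.030): print("hub",r,circ(r,.07))
for z in (.05,.0385):
    a=topt(c,[165,177.5],z);b=topt(c,[193.5,207.5],z);print("slot",z,np.round((a+b)/2,4),"len",np.linalg.norm(a-b).round(4),"yaw",np.degrees(np.arctan2(*(a-b)[1::-1])).round(1))
a=topt(c,[86+5,85+119],.026);b=topt(c,[86+169,85+106],.026);print("index",a,b,np.degrees(np.arctan2(*(a-b)[1::-1])))
E
python3 hub.py
```

```text
t 8.275 tcp [0.4861 0.0472 0.1441] yaw 6.39 tilt 0.01 F [-0.7 -0.3 -2.3] gap 0.18 q [-0.06  0.32  1.7  -0.    1.12  1.4 ]
bore 0.0175 (array([55.5088,  0.485 ,  0.1235]), array([54.0873,  0.4847,  0.1237]))
bore 0.018 (array([59.5629,  0.485 ,  0.1235]), array([57.9263,  0.4851,  0.1234]))
bore 0.0185 (array([59.2503,  0.4855,  0.123 ]), array([57.4879,  0.4856,  0.1231]))
hub 0.0295 (array([74.3792,  0.486 ,  0.123 ]), array([73.3812,  0.4857,  0.1231]))
hub 0.03 (array([75.8119,  0.4855,  0.123 ]), array([75.4961,  0.4856,  0.1231]))
slot 0.05 [0.4864 0.121  0.05  ] len 0.0306 yaw 49.8
slot 0.0385 [0.4832 0.1236 0.0385] len 0.0318 yaw 49.8
index [0.55057408 0.12018864 0.026     ] [0.41099463 0.12574384 0.026     ] -2.2791432291189984
```

Hub at (0.4855, 0.1232), index yaw about −2.1°, slot yaw about 50°. I'll go over the hub at a yaw of about 38° and down to just above the mouth.

{"api": "carry_out", "payload": {
  "plan": [
    [0,[4,-38,0],[0,0,0]],
    [0,[4,-38,0],[0,0,0]],
    [0,[0,0,0],[0,0,-10.5]],
    [0,[0,0,0],[0,0,-10.5]],
    [0,[0,0,0],[0,0,-10.5]],
    [0,[0,0,25],[0,0,0]],
    [0,[0,0,20],[0,0,0]],
    [0,[0,0,10],[0,0,0]],
    [0,[0,0,0],[0,0,0]],
    [0,[0,0,0],[0,0,0]]
  ]
}}

```text
time: 9.57
eef_pos: [0.486, 0.1242, 0.0898]
tool_rot: [2.971, 1.021, 0.002]
force: [-0.2, 0.3, -2.5]
finger_gap: 0.175
grip_force: 59.8
```

```bash
python3 -c "
from h import *
s,f,c,R=wrist();d=np.array([.4855,.1232,0])-s['eef_pos'];print('tool shift mm',(R.T@d*1000).round(2)[:2],s['force'],s['moment'])"
```

```text
t 9.575 tcp [0.486  0.1242 0.0898] yaw 37.92 tilt 0.08 F [-0.2  0.3 -2.5] gap 0.175 q [ 0.1   0.41  1.73 -0.    1.    1.01]
tool shift mm [-1.07  0.42] [-0.23573272  0.34647461 -2.46364944] [-0.04183071 -0.03085833  0.02704927]
```

{"api": "carry_out", "payload": {
  "plan": [
    [0,[-1,0.4,4],[0,0,0]],
    [0,[0,0,5],[0,0,0]],
    [0,[0,0,5],[0,0,0]],
    [0,[0,0,4],[0,0,0]],
    [0,[0,0,3],[0,0,0]],
    [0,[0,0,2],[0,0,0]],
    [0,[0,0,2],[0,0,0]],
    [0,[0,0,0],[0,0,0]]
  ]
}}

```text
time: 10.62
eef_pos: [0.4854, 0.123, 0.0643]
tool_rot: [2.97, 1.021, 0.002]
force: [2.0, -1.6, -2.0]
finger_gap: 0.181
grip_force: 59.9
```

{"api": "carry_out", "payload": {
  "plan": [
    [0,[0,0,1.5],[0,0,0]],
    [0,[0,0,1],[0,0,0]],
    [0,[0,0,1],[0,0,0]],
    [0,[0,0,0],[0,0,0]]
  ]
}}

```text
time: 11.12
eef_pos: [0.4856, 0.1226, 0.0609]
tool_rot: [2.969, 1.021, 0.002]
force: [2.9, -6.7, -0.9]
finger_gap: 0.178
grip_force: 60.2
```

The hub is pushing the post towards −y, so I'll ease over about 0.8 mm and go on down to the floor.

{"api": "carry_out", "payload": {
  "plan": [
    [0,[-0.2,0.8,0],[0,0,0]],
    [0,[0,0,0.8],[0,0,0]],
    [0,[0,0,0],[0,0,0]]
  ]
}}

```text
time: 11.5
eef_pos: [0.4855, 0.1224, 0.0598]
tool_rot: [2.97, 1.021, 0.001]
force: [3.3, -4.1, -0.9]
finger_gap: 0.177
grip_force: 60.1
```

{"api": "carry_out", "payload": {
  "plan": [
    [0,[0,0.7,0],[0,0,0]],
    [0,[0,0,0.8],[0,0,0]],
    [0,[0,0,0],[0,0,0]]
  ]
}}

```text
time: 11.88
eef_pos: [0.4856, 0.1222, 0.0594]
tool_rot: [-2.971, -1.021, -0.001]
force: [0.4, -2.9, 4.7]
finger_gap: 0.178
grip_force: 61.0
```

The tongue is on the bore floor: z matches the prediction, with about 7 N of press. I'll ease the press slightly and turn towards the slot.

{"api": "carry_out", "payload": {
  "plan": [
    [0,[0,0.1,-0.15],[0,0,-2]],
    [0,[0,0,0],[0,0,-2]],
    [0,[0,0,0],[0,0,-2]],
    [0,[0,0,0],[0,0,-2]]
  ]
}}

```text
time: 12.38
eef_pos: [0.486, 0.1221, 0.0592]
tool_rot: [2.891, 1.229, 0.002]
force: [3.2, -1.5, 2.4]
finger_gap: 0.178
grip_force: 60.7
```

{"api": "carry_out", "payload": {
  "plan": [
    [0,[0,0,0],[0,0,-2]],
    [0,[0,0,0],[0,0,-1]],
    [0,[0,0,0],[0,0,0]]
  ]
}}

```text
time: 12.75
eef_pos: [0.4859, 0.122, 0.0591]
tool_rot: [2.859, 1.301, 0.001]
force: [4.2, -1.1, 1.3]
finger_gap: 0.177
grip_force: 60.4
```

{"api": "carry_out", "payload": {
  "plan": [
    [0,[0.2,0.3,0.2],[0,0,-1.5]],
    [0,[0,0,0.3],[0,0,0]],
    [0,[0,0,0],[0,0,0]]
  ]
}}

```text
time: 13.12
eef_pos: [0.4856, 0.1217, 0.0583]
tool_rot: [2.842, 1.339, -0.001]
force: [3.8, -2.6, -1.8]
finger_gap: 0.176
grip_force: 59.9
```

The force is gone and z is below floor level, so the tongue is dropping in. I'll follow it down.

{"api": "carry_out", "payload": {
  "plan": [
    [0,[0.1,0.3,1],[0,0,0]],
    [0,[0,0,1],[0,0,0]],
    [0,[0,0,1],[0,0,0]],
    [0,[0,0,0],[0,0,0]]
  ]
}}

```text
time: 13.62
eef_pos: [0.4859, 0.1218, 0.0553]
tool_rot: [-2.842, -1.339, 0.001]
force: [2.9, -1.9, -3.2]
finger_gap: 0.178
grip_force: 59.7
```

{"api": "carry_out", "payload": {
  "plan": [
    [0,[0.1,0.2,1.5],[0,0,0]],
    [0,[0,0,1.5],[0,0,0]],
    [0,[0,0,1],[0,0,0]],
    [0,[0,0,0.8],[0,0,0]],
    [0,[0,0,0.5],[0,0,0]],
    [0,[0,0,0],[0,0,0]]
  ]
}}

```text
time: 14.38
eef_pos: [0.4862, 0.1218, 0.0502]
tool_rot: [-2.842, -1.339, 0.001]
force: [0.6, -1.1, -3.5]
finger_gap: 0.183
grip_force: 59.8
```

{"api": "carry_out", "payload": {
  "plan": [
    [0,[0,0,0.5],[0,0,0]],
    [0,[0,0,0.5],[0,0,0]],
    [0,[0,0,0.5],[0,0,0]],
    [0,[0,0,0],[0,0,0]],
    [0,[0,0,0],[0,0,0]]
  ]
}}

```text
time: 15.0
eef_pos: [0.4862, 0.1218, 0.0495]
tool_rot: [2.842, 1.339, -0.0]
force: [-3.6, -0.7, 5.1]
finger_gap: 0.179
grip_force: 61.2
```

Fully home: z is 0.0495, exactly 10 mm below floor contact, and the flange is pressing at about 8 N. It has been held there over 0.2 s. Now I turn the wheel 52.5° clockwise to the index.

{"api": "carry_out", "payload": {
  "plan": [
    [0,[0,0,-0.2],[0,0,0]],
    [0,[0,0,0],[0,0,3.5]],
    [0,[0,0,0],[0,0,3.5]],
    [0,[0,0,0],[0,0,3.5]],
    [0,[0,0,0],[0,0,3.5]],
    [0,[0,0,0],[0,0,3.5]],
    [0,[0,0,0],[0,0,3.5]],
    [0,[0,0,0],[0,0,3.5]],
    [0,[0,0,0],[0,0,3.5]],
    [0,[0,0,0],[0,0,0]]
  ]
}}

```text
time: 16.25
eef_pos: [0.4866, 0.122, 0.0495]
tool_rot: [-3.081, -0.611, -0.001]
force: [-2.1, 0.8, 5.9]
finger_gap: 0.179
grip_force: 61.1
```

{"api": "carry_out", "payload": {
  "plan": [
    [0,[0,0,0],[0,0,3.5]],
    [0,[0,0,0],[0,0,3.5]],
    [0,[0,0,0],[0,0,3.5]],
    [0,[0,0,0],[0,0,3.5]],
    [0,[0,0,0],[0,0,3.5]],
    [0,[0,0,0],[0,0,3.5]],
    [0,[0,0,0],[0,0,3.5]],
    [0,[0,0,0],[0,0,0]],
    [0,[0,0,0],[0,0,0]]
  ]
}}

```text
time: 17.38
eef_pos: [0.4867, 0.1223, 0.0495]
tool_rot: [-3.14, 0.056, -0.001]
force: [-1.4, 1.3, 5.7]
finger_gap: 0.178
grip_force: 61.1
```

```bash
python3 - <<'E'
from h import *
s,f,c,R=wrist();im=f["color"];print(s["moment"])
H,S,V=cv2.split(cv2.cvtColor(im,cv2.COLOR_RGB2HSV))
p=np.argwhere((S<60)&(V>110));q=np.array([topt(c,x,.026)[:2] for x in p])-[.4859,.1221]
r=np.hypot(*q.T);k=(r>.066)&(r<.089)&(abs(q[:,1])<.015)&(q[:,0]>0);q=q[k];print(k.sum(),q.mean(0),"index yaw",np.degrees(np.arctan2(q[:,1].mean(),q[:,0].mean())))
fit(c,(H<16)&(S>150)&(V>170),.124,"orange top")
E
```

```text
t 17.375 tcp [0.4867 0.1223 0.0495] yaw -2.03 tilt 0.07 F [-1.4  1.3  5.7] gap 0.178 q [0.09 0.47 1.78 0.   0.9  1.7 ]
[ 0.30413447  0.30622793 -0.07778387]
544 [ 0.07648174 -0.00122423] index yaw -0.9170485689990217
orange top 273 rect c [487.2 123.4] size [14.6 37.2] long yaw -2.0 circ [487.1 123. ] 19.3
```

The flats are at −2.0° and the index at about −1 to −2°, so they line up. The press is gentle, so I'll release and retreat straight up.

{"api": "carry_out", "payload": {
  "plan": [
    [0.55,[0,0,0],[0,0,0]],
    [0.55,[0,0,0],[0,0,0]],
    [0.55,[0,0,0],[0,0,0]],
    [0.55,[0,0,0],[0,0,0]],
    [0.55,[0,0,-15],[0,0,0]],
    [0.55,[0,0,-35],[0,0,0]],
    [0.55,[0,0,-45],[0,0,0]],
    [0.55,[0,0,-45],[0,0,0]],
    [0.55,[0,0,-20],[0,0,0]],
    [0.55,[-50,0,-10],[0,0,0]],
    [0.55,[-50,0,0],[0,0,0]],
    [0.55,[0,0,0],[0,0,0]],
    [0.55,[0,0,0],[0,0,0]]
  ]
}}

```text
time: 19.05
eef_pos: [0.3874, 0.1254, 0.2201]
tool_rot: [-3.141, 0.056, -0.004]
force: [0.2, -0.7, 0.2]
finger_gap: 0.549
grip_force: 0.0
```

```bash
python3 - <<'E'
from h import *
s,f,c,R=wrist("w6.png");im=f["color"]
H,S,V=cv2.split(cv2.cvtColor(im,cv2.COLOR_RGB2HSV))
fit(c,(H<16)&(S>160)&(V>170),.124,"orange top")
fit(c,(H>95)&(H<130)&(S>80),.078,"blue")
w=fit(c,(H>60)&(H<95)&(S>50),.026,"green");e=cv2.fitEllipse(cv2.convexHull(w));ce=np.array(e[0])/1000;print(e)
q=np.array([topt(c,x,.026)[:2] for x in np.argwhere((S<50)&(V>140))])-ce
r=np.hypot(*q.T);q=q[(r>.068)&(r<.089)&(abs(q[:,1])<.015)]
u,d=q[q[:,0]>0],q[q[:,0]<0];print(len(u),len(d))
if len(u) and len(d):
    v=u.mean(0)-d.mean(0);print("index yaw",np.degrees(np.arctan2(v[1],v[0])))
E
```

```text
t 19.05 tcp [0.3874 0.1254 0.2201] yaw -2.05 tilt 0.15 F [ 0.2 -0.7  0.2] gap 0.549 q [ 0.12  0.1   1.77 -0.    1.28  1.73]
orange top 147 rect c [485.3 124. ] size [12.7 37.1] long yaw -2.1 circ [485.5 123.6] 19.1
blue 241 rect c [485.9 123.3] size [66.2 66. ] long yaw 87.9 circ [485.9 123.3] 33.5
green 857 rect c [467.2 123.8] size [175.6 139. ] long yaw 87.9 circ [484.3 123.2] 88.4
((482.02398681640625, 123.57478332519531), (168.32568359375, 176.57318115234375), 1.2110929489135742)
0 96
```

View pics/w6.png

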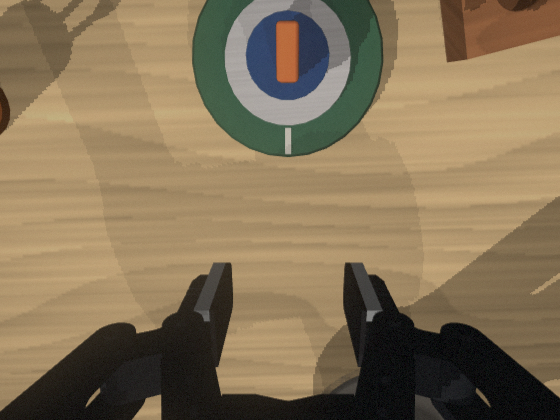

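The post stands home in the hub at (52,288), with its flats in line with the white stripe at (140,288). The fingers are clear, so I'm handing in.

```bash
python3 -c "
from workcell import sign_off
print(sign_off())"
```

```text
the job is handed in; nothing more can be done
None
```

The orange post is fully home in the banding wheel's hub, turned with the wheel to within about 1° of the index line and let go; the job is handed in (sign-off gave no verdict).

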